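Set the selector valve by clicks and start the pump

TASK

With a fingertip, push the selector valve's lever anticlockwise (seen from above) back to its end stop, then push it clockwise exactly five clicks, never running on to a sixth, and then press the large round button on the pump controller fully down and let it come up again. Push the lever from one side at a time, do not pinch it; press the large button only once the lever is in place, and leave the small button and everything loose on the bench alone.

Things in the scene. Friction and masses are not known exactly. Their poses are not given: they have to be found in the camera images.
- valve: selector valve, bolted down: upright black drum 140 mm across, 44 mm high, flat top, vertical axis; place and yaw (within 30 degrees) vary. Origin at the centre of its underside (10 mm above the bench). Eight white port stubs stick out of its side 40 degrees apart, to 90 mm from the axis, 18 to 31 mm up, with a white tick on the drum's top before each; a long tick marks the end stop's port
- selector (a joint): lever angle (rad): 0 at the end stop, growing clockwise seen from above, 4.887 at the other end. Sprung clicks every 0.698 (40 degrees): five clicks = 3.491. Seen from above the lever points (40 degrees + joint) clockwise of the valve's +x. Past half way it snaps to the next click; leaving a click takes about 0.1 N m (2.5 N at 40 mm). Starts 1 to 4 clicks from the stop; does not spring back to it
- selector_axis (a point): on the lever's turning axis, level with the lever's top, 84 mm above the bench. The lever is an upright bar 14 mm wide, from 14 mm behind the axis to 52 mm ahead of it; top 30 mm above the drum's top, sides from 6 to 27 mm above it. It stands on a disc 60 mm across, 5 mm proud of the drum's top
- selector_tip (a point): end of the lever's long arm, on its top edge, 52 mm from the axis; a dark stripe on the top marks this arm; turns with the lever
- controller: pump controller, fixed: white box 120 x 150 x 54 mm, origin at the centre of its underside (10 mm above the bench); dark display on its far half, two round grey buttons on the half nearer the robot. Valve and controller stand side by side, either one on the left
- start_button (a joint): large round button (30 mm across) on the controller: 0 up, 0.006 m fully down; springs back, fully down takes 5 N
- start_button_top (a point): centre of the large button's top face, which faces up; 22 mm nearer and 35 mm to the left of the controller's centre in its own frame (-x, +y)
- stop_button (a joint): small round button (16 mm across), not to be pressed: 0 up, 0.005 m down
- stop_button_top (a point): centre of the small button's top face, 80 mm to the right (-y of the controller) of the large one
- vial: loose bystander, leave where it is: glass vial 26 mm across, 48 mm high, between valve and controller; origin at its underside
- connector: loose bystander, leave where it is: white stepped plastic connector 22 mm across, 30 mm high, between valve and controller; origin at its underside
- bottle: loose bystander, leave where it is: amber bottle 54 mm across, 95 mm high, behind; origin at its underside
- syringe: loose bystander, leave where it is: small syringe lying along its y, 130 mm long, 20 mm high, behind; origin at its underside
- dish: loose bystander, leave where it is: flat glass dish 84 mm across, 15 mm high, behind; origin at its underside
- screwdriver: loose bystander, leave where it is: screwdriver 150 mm long lying in front, on the robot's right; origin at its underside
- tweezers: loose bystander, leave where it is: flat steel tweezers 120 mm long lying in front, on the robot's left; origin at its underside

How it is judged:
By the outcome, as a careful person would: the job done as asked, in the order asked, and still so for the second after the job is handed in, with the robot touching nothing.
It also fails if it takes over 72 s, if anything falls off the work surface, if the arm or the gripper's body presses on something with over 40 N, if the wrist force passes 120 N, or if a joint passes its speed limit or range.

ROBOT

A 6-joint arm with a two-finger parallel gripper is mounted at the origin on the work surface. World frame = base frame: x ahead of the robot, y to its left, z up, the work surface at z = 0. Lengths are in mm, angles in rad, forces in N, time in s.
With the tool pointing down it reaches from about 325 to 900 mm from the base axis. Payload 6.1 kg.
Tool frame: the origin (TCP) lies between the finger pads; the fingertips stand 11 mm ahead of it and the grasp point (between the pads) lies 8 mm behind it; z points along the fingers, x is the direction in which the jaws open and shut, and the axes are right-handed (so a half turn about z gives the same grasp; the last joint's range is limited). The gripper opens to 85 mm and grips with 20 to 120 N. Pads are 22 mm wide; open, the fingers measure 114 mm over their backs; the gripper's body (76 mm by 85 mm) begins 54 mm behind the grasp point. The pads swing forward as they close: fully open they stand 13 mm farther back than shut.
Start: joints at [0.977, 0.22, 1.526, -0, 1.395, -0.126], TCP at [281.825, 557.845, 242.3] pointing down, gripper open.
Joint ranges: [-2.98, 2.98], [-0.91, 2.08], [0.09, 2.57], [-1.24, 4.39], [0.2, 2.65], [-2.68, 2.68]. Speed limits (rad/s): [2.57, 2.57, 3.01, 3.14, 3.14, 3.14].

INTERFACE

Orientations are given as a unit quaternion [w, x, y, z].
In Python, from plant import env, viewer gives the robot as it stands.
- The arm moves only by the shell command python3 -m handwheel 'ROWS' [FORCE]. ROWS is JSON, one flat list of numbers, 7 for each row, row after row: the turn, a rotation vector about the tool's x, y, z in degrees, then the shift along the tool's x, y, z in m, then the opening in per cent of the stroke, from 0 (shut) to 100 (fully open). A call has 1 to 8 rows; each row is the pose to reach, as a shift and turn from the pose commanded when the call began, along the tool's axes at that moment; what a row does not reach only later rows make up. A row lasts 1/10 s, in which the tool goes at most 50 mm and 8.59 degrees, less where a joint would pass 70% of its speed; a pose out of reach is approached as far as the arm can. A call with a gripper value outside its range is refused whole. The fingers move at their own pace and stop on an object; FORCE is the grip in N (left out, the last holds). Time passes only in rows, so rows that repeat a pose let the fingers close. It gives the time, the measured TCP pose, the force and the opening at its end, in the units of the state.
- env.read_state(): the state, without advancing time (a new reading comes with each control period).
- viewer.grab_frame(name): name is "scene" or "top" or "wrist"; returns a dict with "frame" (384x512x3 uint8, red, green, blue), "K" (3x3 intrinsics, pixels), "extrinsics" (4x4, takes a point from world to camera coordinates); the wrist camera has in their place "mount" (4x4, takes a point from camera to tool coordinates, whose origin is the TCP and whose axes are the tool frame's). Camera axes: x right, y down, z forward; pixel columns grow to the right and rows downward; lengths in mm; the calibration is good to about 2 mm. A picture is of the moment at which its call begins: read the wrist's pose just before it. There is no depth.
- env.close_job(): hands the job in, once; it reports no verdict.
The state is a dict: "clock": time; "joint_pos": joint angles; "qvel": joint speeds; "joint_torque": joint torques, N m; "tcp_pos": TCP position; "eef_rot": TCP orientation; "force": force on the tool from outside, world axes, zero at the start; "torque": the same for the moment, N m; "grip_width": finger opening in mm.
Only numpy, scipy, OpenCV 4.12 (cv2) and the standard library are available. Lean on these libraries where they do the work, as an engineer would, in place of code of your own. Each camera call takes 0.05 s, during which the arm holds its last target. There are 200 camera calls.

## Working session

There is one attempt and no reset: what is moved stays moved. The work goes in short steps, Python scripts to look and compute and a shell command to move; the robot and the scene stay as the last step left them, time stands still between calls to the robot, and variables do not carry over. Pictures are saved under pics/ and viewed, about 8 in all and at most 12, crops included, and the job is handed in when it is done.

```bash
mkdir -p pics; ls
python3 - <<'E'
from plant import env, viewer
import cv2,numpy as np
for n in ("scene","top"):
    d=viewer.grab_frame(n); cv2.imwrite(f"pics/{n}0.png",d["frame"][:,:,::-1]); np.savez(f"{n}0.npz",**d)
    print(n,np.round(d["K"],1).tolist(),np.round(d["extrinsics"],3).tolist())
print(env.read_state())
E
```

```text
pics
scene [[477.1, 0.0, 248.7], [0.0, 477.1, 200.8], [0.0, 0.0, 1.0]] [[-0.843, 0.537, -0.001, 453.851], [0.392, 0.614, -0.685, -144.833], [-0.367, -0.578, -0.729, 1413.322], [0.0, 0.0, 0.0, 1.0]]
top [[490.9, 0.0, 257.7], [0.0, 490.9, 187.7], [0.0, 0.0, 1.0]] [[0.015, -1.0, -0.006, 9.056], [-0.985, -0.014, -0.175, 541.773], [0.175, 0.009, -0.985, 1050.931], [0.0, 0.0, 0.0, 1.0]]
{'clock': 0.1, 'joint_pos': array([ 9.76862307e-01,  2.21158352e-01,  1.52750266e+00,  2.07093865e-05,
        1.39465118e+00, -1.26091304e-01]), 'qvel': array([-0.00141308, -0.00330896, -0.00313049, -0.00126195,  0.00034905,
        0.00042368]), 'joint_torque': array([ 1.42202141e-03, -4.98241282e+01, -3.90548480e+01, -8.51370191e-05,
        5.62594782e-03, -2.77582885e-06]), 'tcp_pos': array([281.55531814, 557.41600534, 241.29856849]), 'eef_rot': array([ 3.45517809e-04,  8.51752326e-01,  5.23943925e-01, -7.87351946e-04]), 'force': array([-0.06464299,  0.51305601, -0.32869867]), 'torque': array([ 0.02052152, -0.04210369,  0.05925099]), 'grip_width': 85.37442641126754}
```

```bash
python3 -c "
import cv2
a=cv2.imread('pics/top0.png');cv2.imwrite('pics/top0b.png',cv2.resize(a,(800,600),interpolation=cv2.INTER_CUBIC))"
```

```text
(no output)
```

View pics/top0b.png

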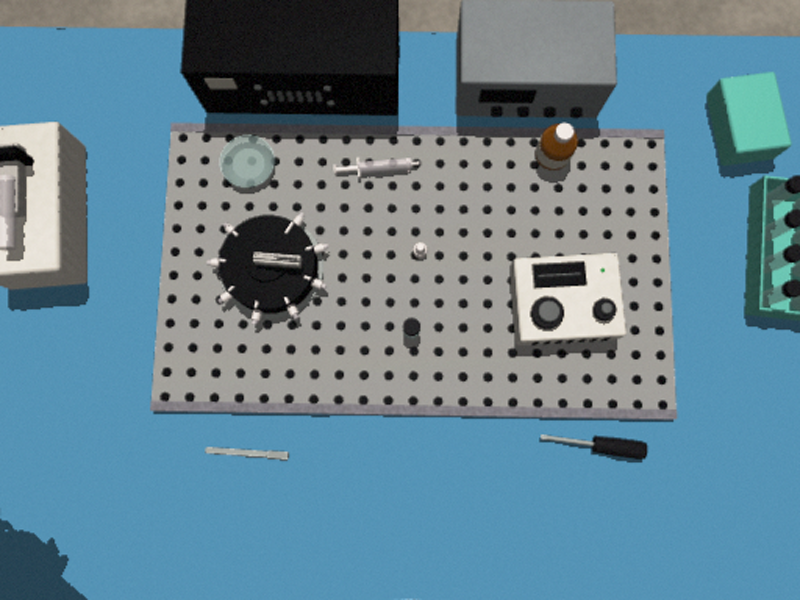

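The top view shows the valve at about (267,263)/1.56 on the left. The lever points roughly right, and the controller is on the right with its large button at about (547,312). Next I'll look at the valve closer up.

```bash
cat > h.py <<'E'
import numpy as np,cv2
def px(d,p):
    p=np.atleast_2d(p).astype(float); c=p@d["extrinsics"][:3,:3].T+d["extrinsics"][:3,3]
    q=c@d["K"].T; return q[:,:2]/q[:,2:]
def at(d,uv,z):
    R=d["extrinsics"][:3,:3];t=d["extrinsics"][:3,3]
    r=R.T@np.linalg.solve(d["K"],[uv[0],uv[1],1]); o=-R.T@t
    return o+r*(z-o[2])/r[2]
E
python3 - <<'E'
import cv2,numpy as np
from h import *
t=np.load("top0.npz");s=np.load("scene0.npz")
f=lambda u,v,z:print((u,v),np.round(at(t,(u/1.5625,v/1.5625),z),1))
f(267,263,54);f(547,312,70);f(604,309,70);f(300,261,84);f(255,259,84);f(412,326,58);f(420,250,40)
for c in [(515,256),(618,256),(624,335),(517,340)]: f(*c,64)
o=at(t,(267/1.5625,263/1.5625),54)
a=t["frame"][130:210,130:215,::-1]; a=cv2.resize(a,None,fx=4.7,fy=7*.67,interpolation=cv2.INTER_CUBIC)
u=px(s,o)[0].astype(int);print(u)
b=s["frame"][u[1]-45:u[1]+45,u[0]-50:u[0]+50,::-1];b=cv2.resize(b,None,fx=4,fy=4,interpolation=cv2.INTER_CUBIC)
h=max(len(a),len(b));o=np.zeros((h,a.shape[1]+b.shape[1],3),np.uint8);o[:len(a),:a.shape[1]]=a;o[:len(b),a.shape[1]:]=b
print(a.shape);cv2.imwrite("pics/z1.png",cv2.convertScaleAbs(o,alpha=1.6,beta=20))
E
```

```text
(267, 263) [581.8 212.4  54. ]
(547, 312) [ 513.9 -184.9   70. ]
(604, 309) [ 519.3 -264.4   70. ]
(300, 261) [578.8 160.7  84. ]
(255, 259) [580.8 223.7  84. ]
(412, 326) [493.1   3.1  58. ]
(420, 250) [607.3  -7.2  40. ]
(515, 256) [ 594.7 -142.    64. ]
(618, 256) [ 596.8 -288.2   64. ]
(624, 335) [ 483.9 -292.7   64. ]
(517, 340) [ 474.7 -143.6   64. ]
[284 282]
(375, 400, 3)
```

View pics/z1.png

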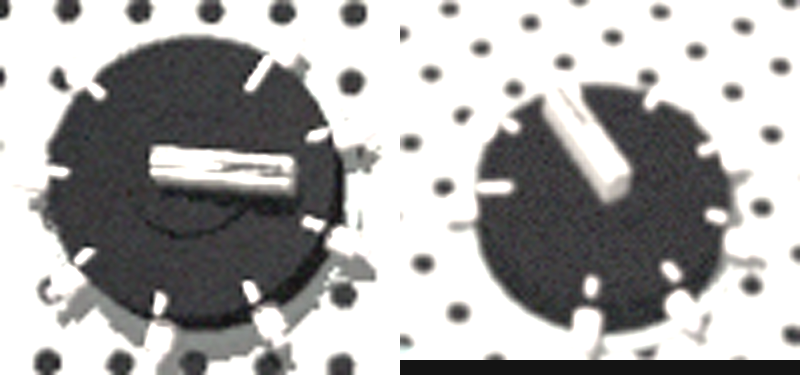

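Run:
```python
from h import *
from scipy.optimize import least_squares
t=np.load("top0.npz");s=np.load("scene0.npz")
T=np.array([(258,72),(317,134),(313,222),(252,292),(158,303),(84,256),(58,172),(95,90)],float)
T=T/[400/85,375/80]+[130,130]-.35
P=np.array([at(t,x,54)[:2] for x in T])
def pts(p):
    a=p[2]-np.radians(40*np.arange(1,9)); r=np.r_[p[4],[p[3]]*7]
    return p[:2]+np.c_[r*np.cos(a),r*np.sin(a)]
r=least_squares(lambda p:(pts(p)-P).ravel(),[582,212,0.1,62,62]);p=r.x
print(np.round(p,2),np.degrees(p[2]),np.round(r.fun,1))
# lever ends in top crop at z84
for uv in [(150,154),(295,165),(150,172),(295,185)]:
    q=at(t,np.array(uv)/[400/85,375/80]+[130,130]-.35,84);print(np.round(q,1),np.round(np.hypot(*(q[:2]-p[:2])),1),np.degrees(np.arctan2(*(q[:2]-p[:2])[::-1])))
for j in (40,60,80):
    a=p[2]-np.radians(40+j);R=np.array([[np.cos(a),-np.sin(a)],[np.sin(a),np.cos(a)]])
    C=np.array([[-14,7],[52,7],[52,-7],[-14,-7]])@R.T+p[:2]; C=np.c_[C,[84]*4]
    print(j,"top",np.round((px(t,C)-130+.35)*[400/85,375/80]).tolist(),"scene",np.round((px(s,C)-[284-50,282-45]+.4)*4+[400,0]).tolist())
```

```text
[5.8473e+02 2.1423e+02 1.6000e-01 6.3470e+01 5.9560e+01] 9.342476572185788 [-0.2 -0.3 -0.1 -0.3 -0.4 -0.1  0.9  0.6 -0.2 -0.7 -0.2  0.4  0.   0.1
 -0.   0.3]
[588.  227.8  84. ] 13.9 76.33987751822457
[583.7 160.2  84. ] 54.1 -91.0842670464836
[579.4 227.3  84. ] 14.1 112.00305975940455
[574.2 159.8  84. ] 55.5 -100.96033195317106
40 top [[146.0, 157.0], [281.0, 113.0], [290.0, 141.0], [154.0, 185.0]] scene [[617.0, 178.0], [517.0, 114.0], [532.0, 98.0], [632.0, 160.0]]
60 top [[150.0, 146.0], [291.0, 149.0], [290.0, 179.0], [148.0, 175.0]] scene [[607.0, 180.0], [538.0, 93.0], [559.0, 82.0], [629.0, 168.0]]
80 top [[157.0, 137.0], [288.0, 188.0], [276.0, 215.0], [145.0, 164.0]] scene [[597.0, 179.0], [566.0, 80.0], [591.0, 76.0], [623.0, 175.0]]
```

The tick fit is good to under 1 mm: axis at (584.7, 214.2), yaw +9.3°. The lever reads at about 63°, between clicks, so I'll check that from close by. Moving in now with the gripper shut.

```bash
python3 -m handwheel '[0,0,-26.8,-0.11,0.204,0,0, 0,0,-26.8,-0.11,0.204,0,0, 0,0,-26.8,-0.11,0.204,0,0, 0,0,-26.8,-0.11,0.204,0,0, 0,0,-26.8,-0.11,0.204,0,0, 0,0,-26.8,-0.11,0.204,0,0, 0,0,-26.8,-0.11,0.204,0,0]' 20
cat >> h.py <<'E'
from scipy.spatial.transform import Rotation
def pose(s): 
    q=s["eef_rot"]; return Rotation.from_quat([q[1],q[2],q[3],q[0]]).as_matrix(),s["tcp_pos"]
def wrist(name):
    from plant import env,viewer
    R,p=pose(env.read_state()); d=viewer.grab_frame("wrist"); M=np.asarray(d["mount"])
    C=np.eye(4);C[:3,:3]=R;C[:3,3]=p; d={"frame":d["frame"],"K":np.asarray(d["K"]),"extrinsics":np.linalg.inv(C@M)}
    cv2.imwrite(f"pics/{name}.png",d["frame"][:,:,::-1]); np.savez(name+".npz",**d); return d,M
E
python3 - <<'E'
from plant import env
from h import *
s=env.read_state();R,p=pose(s);print(s["clock"],p,np.round(R,3).tolist(),s["grip_width"],s["joint_pos"])
print(np.round(R.T@(np.array([545,178,p[2]])-p),1))
E
```

```text
clock: 0.8
tcp_pos: [414.5, 367.0, 242.0]
eef_rot: [-0.0, 0.708, 0.706, -0.0]
force: [-0.3, 0.3, 0.4]
grip_width: 0.2
0.8 [414.54605258 367.04314785 241.97436359] [[0.003, 1.0, -0.001], [1.0, -0.003, 0.0], [0.0, -0.001, -1.0]] 0.22589412628921174 [ 5.81943079e-01  5.10796529e-02  1.71425399e+00  5.42720856e-04
  1.37687750e+00 -9.86449158e-01]
[-1.887e+02  1.309e+02 -1.000e-01]
```

```bash
python3 -m handwheel '[0,0,0,-0.189,0.131,0.06,0, 0,0,0,-0.189,0.131,0.06,0, 0,0,0,-0.189,0.131,0.06,0, 0,0,0,-0.189,0.131,0.06,0, 0,0,0,-0.189,0.131,0.06,0, 0,0,0,-0.189,0.131,0.06,0, 0,0,0,-0.189,0.131,0.06,0]'
python3 - <<'E'
from h import *
d,M=wrist("w1");print(np.round(M,2).tolist())
o=cv2.resize(d["frame"][:,:,::-1],(800,600),interpolation=cv2.INTER_CUBIC);cv2.imwrite("pics/w1b.png",cv2.convertScaleAbs(o,alpha=1.3,beta=10))
print(px(d,[[584.7,214.2,84]])*1.5625)
E
```

```text
clock: 1.5
tcp_pos: [544.8, 179.5, 181.6]
eef_rot: [-0.001, 0.707, 0.707, -0.0]
force: [-0.3, 0.4, -0.6]
grip_width: -0.0
[[1.0, -0.0, -0.0, -1.06], [0.0, 0.95, 0.32, -82.15], [0.0, -0.32, 0.95, -130.93], [0.0, 0.0, 0.0, 1.0]]
[[451.37523019 366.25959509]]
```

View pics/w1b.png

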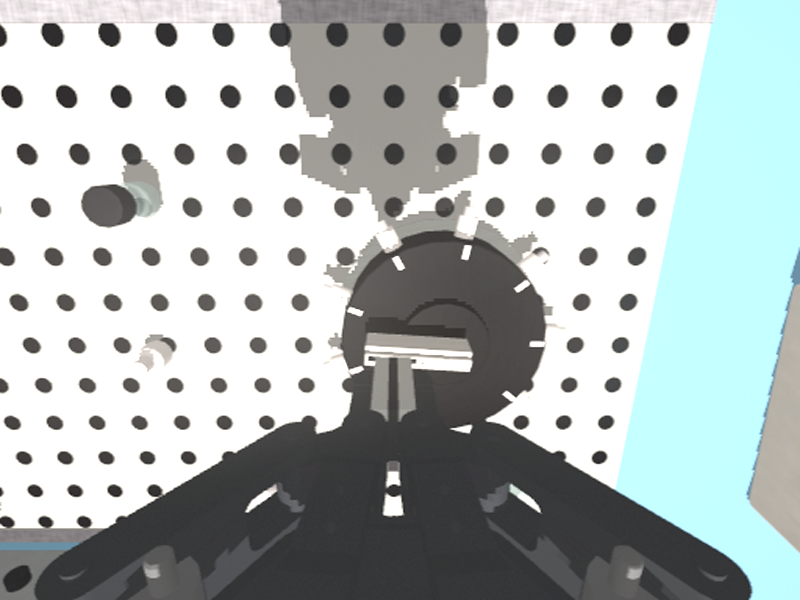

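```bash
python3 - <<'E'
from h import *
d=np.load("w1.npz")
def lev(j):
    a=np.radians(9.34-40-j);u=np.array([np.cos(a),np.sin(a)]);n=np.array([-u[1],u[0]]);o=np.array([584.7,214.2]);return [[*(o+52*u+7*n),84],[*(o+52*u-7*n),84],[*(o-14*u-7*n),84]]
for j in (50,60,70):print(j,np.round(px(d,lev(j))*1.5625).tolist())
o=np.array([584.7,214.2])
for j in (63,50,40,30,20,10,5,0):
    a=np.radians(9.34-40-j);u=np.array([np.cos(a),np.sin(a)]);n=np.array([-u[1],u[0]])
    c=o+36*u-19*n; print(j,np.round(c,1),"tool",np.round((c-[545,178])[::-1],1))
E
python3 -m handwheel '[0,0,0,0,0,0.05,0, 0,0,0,0,0,0.09,0, 0,0,0,0,0,0.106,0, 0,0,0,0,0,0.106,0, 0,0,0,0,0,0.106,0]'
```

```text
50 [[370.0, 388.0], [366.0, 369.0], [473.0, 353.0]]
60 [[366.0, 376.0], [366.0, 355.0], [475.0, 356.0]]
70 [[366.0, 362.0], [369.0, 342.0], [476.0, 360.0]]
63 [563.4 179.5] tool [ 1.5 18.4]
50 [571.8 175.6] tool [-2.4 26.8]
40 [578.7 173.9] tool [-4.1 33.7]
30 [585.8 173.5] tool [-4.5 40.8]
20 [592.8 174.3] tool [-3.7 47.8]
10 [599.6 176.3] tool [-1.7 54.6]
5 [602.9 177.8] tool [-0.2 57.9]
0 [606.  179.5] tool [ 1.5 61. ]
clock: 2.05
tcp_pos: [546.1, 179.9, 77.9]
eef_rot: [0.0, 0.707, 0.708, 0.001]
force: [0.4, 0.6, 1.1]
grip_width: 0.1
```

```bash
python3 -m handwheel '[0,0,0,0,0.01,0.001,0, 0,0,0,0,0.017,0.001,0, 0,0,0,-0.002,0.021,0.001,0, 0,0,0,-0.004,0.026,0.001,0, 0,0,0,-0.006,0.031,0.001,0, 0,0,0,-0.006,0.036,0.001,0, 0,0,0,-0.006,0.040,0.001,0, 0,0,0,-0.006,0.040,0.001,0]'
python3 - <<'E'
from h import *
d,M=wrist("w2")
o=cv2.resize(d["frame"][150:330,150:390,::-1],(800,600),interpolation=cv2.INTER_CUBIC);cv2.imwrite("pics/w2b.png",cv2.convertScaleAbs(o,alpha=1.6,beta=20))
E
```

```text
clock: 2.85
tcp_pos: [585.5, 172.5, 75.0]
eef_rot: [-0.0, 0.707, 0.707, -0.0]
force: [-0.3, -0.7, -0.2]
grip_width: 0.2
```

View pics/w2b.png

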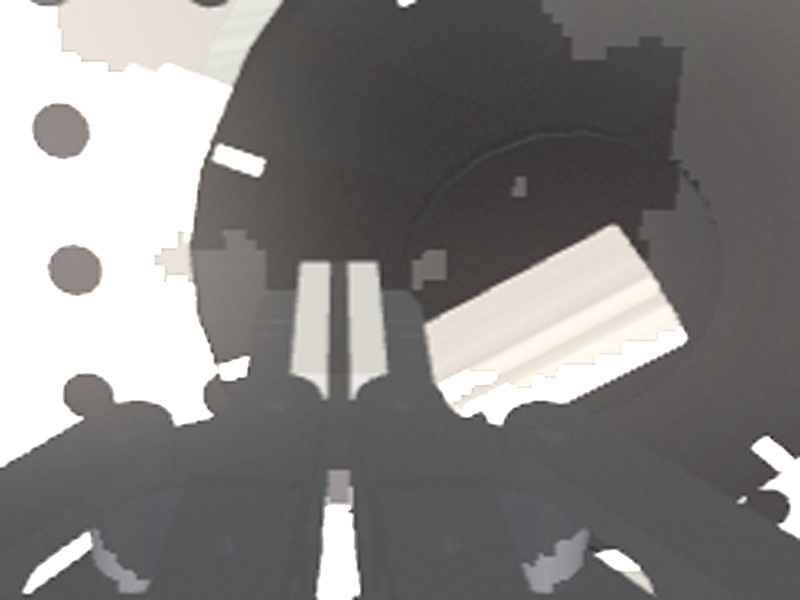

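```bash
python3 -m handwheel '[0,0,0,0.001,0.004,0,0, 0,0,0,0.002,0.007,0,0, 0,0,0,0.003,0.011,0,0, 0,0,0,0.004,0.014,0,0, 0,0,0,0.005,0.017,0,0, 0,0,0,0.007,0.020,0,0, 0,0,0,0.007,0.020,0,0]'
python3 - <<'E'
from h import *
d,M=wrist("w3");
def lev(j):
    a=np.radians(9.34-40-j);u=np.array([np.cos(a),np.sin(a)]);n=np.array([-u[1],u[0]]);o=np.array([584.7,214.2]);return [[*(o-14*u+7*n),84],[*(o-14*u-7*n),84],[*(o+20*u-7*n),84]]
for j in (0,10):print(j,np.round((px(d,lev(j))-[150,150])*800/240).tolist())
o=cv2.resize(d["frame"][150:330,150:390,::-1],(800,600),interpolation=cv2.INTER_CUBIC);cv2.imwrite("pics/w3b.png",cv2.convertScaleAbs(o,alpha=1.6,beta=20))
E
```

```text
clock: 3.6
tcp_pos: [604.2, 178.8, 74.9]
eef_rot: [-0.001, 0.707, 0.707, -0.002]
force: [-5.5, -4.2, 3.8]
grip_width: 0.3
0 [[672.0, 215.0], [595.0, 170.0], [467.0, 345.0]]
10 [[678.0, 230.0], [613.0, 173.0], [455.0, 328.0]]
```

View pics/w3b.png

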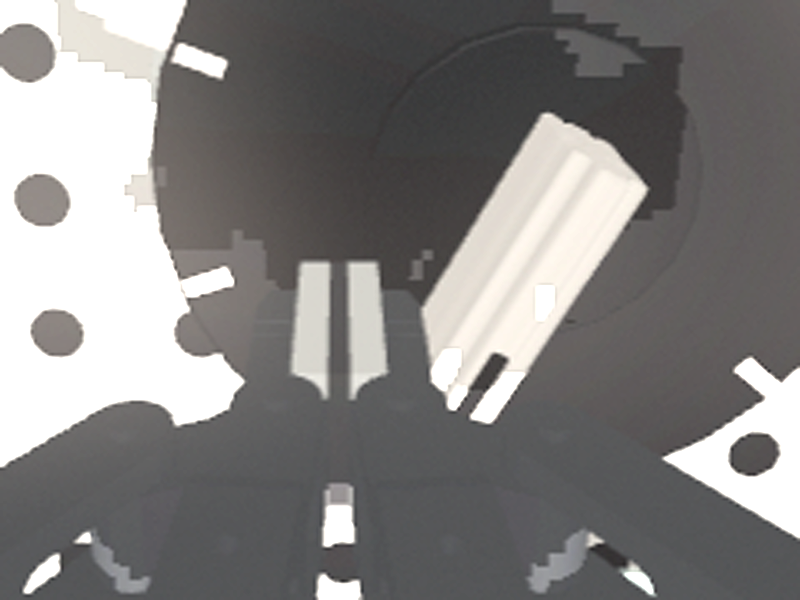

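```bash
python3 -m handwheel '[0,0,0,0.001,0.001,0,0, 0,0,0,0.002,0.002,0,0, 0,0,0,0.002,0.002,0,0]'
```

```text
clock: 3.95
tcp_pos: [604.6, 179.3, 74.7]
eef_rot: [-0.001, 0.707, 0.707, -0.004]
force: [-11.6, -9.8, 8.9]
grip_width: 0.2
```

Hard stop confirmed: the force doubled over 0.6 mm. Now backing off and going over to the other side.

```bash
python3 -m handwheel '[0,0,0,-0.008,-0.006,0,0, 0,0,0,-0.008,-0.006,-0.035,0, 0,0,0,-0.008,-0.006,-0.035,0, 0,0,0,0.020,0.020,-0.035,0, 0,0,0,0.041,0.022,-0.035,0, 0,0,0,0.041,0.022,-0.035,0, 0,0,0,0.041,0.022,0,0, 0,0,0,0.041,0.022,0,0]'
python3 - <<'E'
import numpy as np
o=np.array([584.7,214.2]);b=None
for j in range(-10,204,6):
    a=np.radians(9.34-40-j);u=np.array([np.cos(a),np.sin(a)]);n=np.array([-u[1],u[0]])
    c=o+33*u+(7+11*abs(n[0])+8.5*abs(n[1]))*n
    if b is None or (j+10)%48==6: b=prev if b is not None else c; print("base",np.round(b,1))
    print(j,np.round((c-b)[::-1],1)); prev=c
E
```

```text
clock: 4.75
tcp_pos: [625.8, 221.7, 70.3]
eef_rot: [-0.002, 0.707, 0.707, -0.003]
force: [-0.3, -0.4, -1.1]
grip_width: -0.1
base [622.2 220.2]
-10 [0. 0.]
base [622.2 220.2]
-4 [-3.3  0.7]
2 [-6.9  1.1]
8 [-10.6   1.1]
14 [-14.4   0.6]
20 [-18.3  -0.4]
26 [-22.1  -2. ]
32 [-25.8  -4. ]
38 [-29.3  -6.6]
base [615.7 190.9]
44 [-3.2 -3.1]
50 [-6.1 -6.6]
56 [ -8.5 -10.6]
62 [-10.5 -14.1]
68 [-12.2 -17. ]
74 [-13.6 -20.2]
80 [-14.7 -23.6]
86 [-15.4 -27.3]
base [588.3 175.4]
92 [-0.3 -3.9]
98 [-0.1 -7.9]
104 [  0.7 -12. ]
110 [  1.9 -16.1]
116 [  3.8 -20.1]
122 [  6.2 -24. ]
128 [  9.1 -27.5]
134 [ 12.6 -30.7]
base [557.7 188. ]
140 [ 3.9 -2.7]
146 [ 8.2 -5. ]
152 [11.7 -6.7]
158 [14.3 -8.2]
164 [17.1 -9.4]
170 [ 20.2 -10.5]
176 [ 23.5 -11.2]
182 [ 27.1 -11.6]
base [546.1 215.1]
188 [3.7 0. ]
194 [7.5 0.5]
200 [11.4  1.5]
```

```bash
python3 -m handwheel '[0,0,0,0,0,-0.004,0, 0,0,0,-0.005,-0.003,-0.004,0, 0,0,0,-0.009,-0.003,-0.004,0, 0,0,0,-0.012,-0.003,-0.004,0, 0,0,0,-0.016,-0.003,-0.004,0, 0,0,0,-0.020,-0.004,-0.004,0, 0,0,0,-0.024,-0.006,-0.004,0, 0,0,0,-0.028,-0.008,-0.004,0]'
python3 - <<'E'
from plant import env;s=env.read_state();print(s["tcp_pos"],s["force"])
E
```

```text
clock: 5.55
tcp_pos: [621.0, 193.9, 79.1]
eef_rot: [0.0, 0.707, 0.707, -0.0]
force: [0.1, 0.5, 0.3]
grip_width: 0.2
[620.9902275  193.94206187  79.08895999] [0.12352017 0.5277176  0.32257087]
```

```bash
python3 -m handwheel '[0,0,0,-0.003,-0.005,0.003,0, 0,0,0,-0.006,-0.008,0.003,0, 0,0,0,-0.009,-0.012,0.003,0, 0,0,0,-0.012,-0.016,0.003,0, 0,0,0,-0.014,-0.019,0.003,0, 0,0,0,-0.015,-0.022,0.003,0, 0,0,0,-0.017,-0.026,0.003,0, 0,0,0,-0.018,-0.029,0.003,0]'
python3 - <<'E'
from h import *
from plant import viewer
d,M=wrist("w4");s=viewer.grab_frame("scene")
a=cv2.resize(d["frame"][130:350,130:410,::-1],(560,440));b=cv2.resize(s["frame"][222:342,224:344,::-1],(240,240))
o=np.zeros((440,800,3),np.uint8);o[:,:560]=a;o[:240,560:]=b
cv2.imwrite("pics/w4b.png",cv2.convertScaleAbs(o,alpha=1.6,beta=20))
E
```

```text
clock: 6.35
tcp_pos: [591.6, 176.4, 76.1]
eef_rot: [-0.0, 0.707, 0.707, -0.0]
force: [0.5, -0.5, -0.4]
grip_width: -0.2
```

View pics/w4b.png

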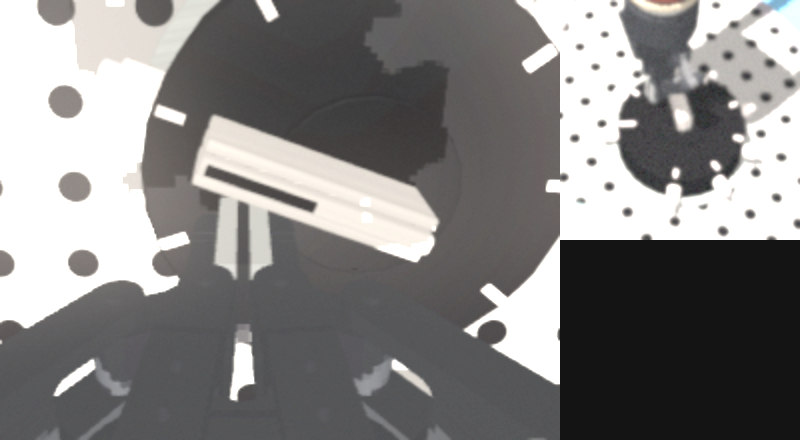

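```bash
python3 -m handwheel '[0,0,0,-0.001,-0.003,0,0, 0,0,0,-0.001,-0.007,0,0, 0,0,0,-0.001,-0.011,0,0, 0,0,0,0,-0.015,0,0, 0,0,0,0.001,-0.019,0,0, 0,0,0,0.003,-0.023,0,0, 0,0,0,0.005,-0.027,0,0, 0,0,0,0.008,-0.031,0,0]'
python3 -m handwheel '[0,0,0,0.003,-0.003,0,0, 0,0,0,0.007,-0.006,0,0, 0,0,0,0.012,-0.008,0,0, 0,0,0,0.015,-0.010,0,0, 0,0,0,0.015,-0.010,0,0]'
python3 - <<'E'
from h import *
from plant import viewer
d,M=wrist("w5");s=viewer.grab_frame("scene")
a=cv2.resize(d["frame"][130:350,130:410,::-1],(560,440));b=cv2.resize(s["frame"][222:342,224:344,::-1],(240,240))
o=np.zeros((440,800,3),np.uint8);o[:,:560]=a;o[:240,560:]=b
cv2.imwrite("pics/w5b.png",cv2.convertScaleAbs(o,alpha=1.6,beta=20))
E
```

```text
clock: 7.25
tcp_pos: [561.4, 184.5, 76.4]
eef_rot: [0.0, 0.707, 0.707, 0.0]
force: [1.9, -1.0, 0.3]
grip_width: 0.3
clock: 7.75
tcp_pos: [550.9, 199.9, 76.2]
eef_rot: [0.0, 0.707, 0.707, -0.0]
force: [0.3, -1.9, 0.5]
grip_width: 0.0
```

View pics/w5b.png

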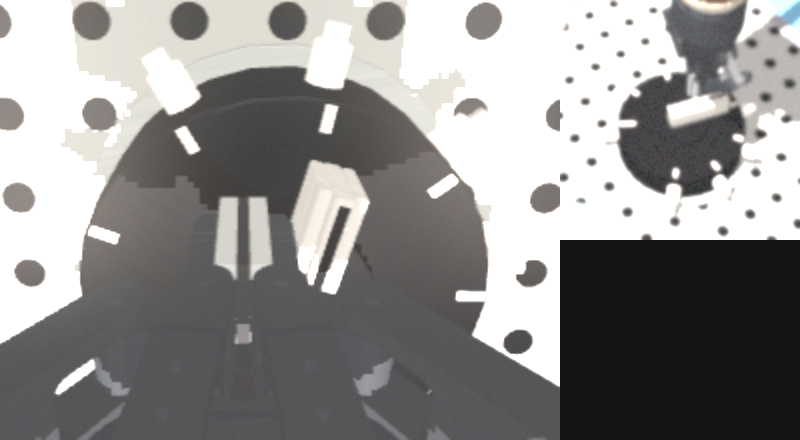

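```bash
python3 -m handwheel '[0,0,0,0.002,-0.001,0,0, 0,0,0,0.005,-0.003,0,0, 0,0,0,0.008,-0.004,0,0, 0,0,0,0.010,-0.004,0,0, 0,0,0,0.012,-0.004,0,0, 0,0,0,0.014,-0.005,0,0, 0,0,0,0.015,-0.005,0,0, 0,0,0,0.015,-0.005,0,0]'
python3 - <<'E'
from h import *
from plant import viewer
d,M=wrist("w6");s=viewer.grab_frame("scene")
a=cv2.resize(d["frame"][130:350,130:410,::-1],(560,440));b=cv2.resize(s["frame"][222:342,224:344,::-1],(240,240))
o=np.zeros((440,800,3),np.uint8);o[:,:560]=a;o[:240,560:]=b
cv2.imwrite("pics/w6b.png",cv2.convertScaleAbs(o,alpha=1.6,beta=20))
E
```

```text
clock: 8.65
tcp_pos: [546.2, 215.0, 76.3]
eef_rot: [-0.0, 0.707, 0.707, 0.0]
force: [0.3, 0.1, -0.3]
grip_width: -0.2
```

View pics/w6b.png

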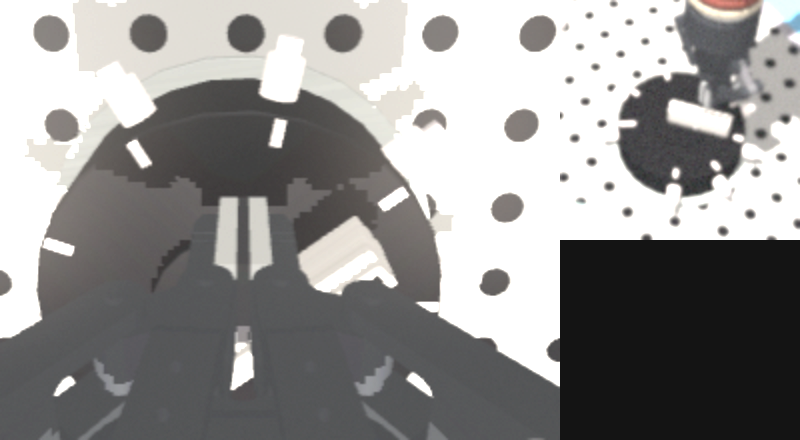

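```bash
python3 -m handwheel '[0,0,0,-0.008,-0.004,0,0, 0,0,0,-0.008,-0.004,-0.03,0, 0,0,0,-0.008,-0.004,-0.07,0, 0,0,0,-0.010,0.04,-0.11,0, 0,0,0,-0.01,0.085,-0.115,0, 0,0,0,-0.01,0.12,-0.115,0, 0,0,0,-0.01,0.12,-0.115,0, 0,0,0,-0.01,0.12,-0.115,0]'
python3 - <<'E'
from h import *
from scipy.optimize import least_squares
d,M=wrist("w7")
def lev(j):
    a=np.radians(9.34-40-j);u=np.array([np.cos(a),np.sin(a)]);n=np.array([-u[1],u[0]]);o=np.array([584.7,214.2]);return [[*(o+52*u+7*n),84],[*(o+52*u-7*n),84],[*(o-14*u-7*n),84],[*(o-14*u+7*n),84]]
c=px(d,[584.7,214.2,60])[0];print(c)
x,y=np.clip(c-[100,75],0,[312,234]).astype(int)
o=cv2.resize(d["frame"][y:y+150,x:x+200,::-1],(800,600),interpolation=cv2.INTER_CUBIC);cv2.imwrite("pics/w7b.png",cv2.convertScaleAbs(o,alpha=1.4,beta=15))
for j in (190,200,210):print(j,np.round((px(d,lev(j))-[x,y])*4).tolist())
for k in (4,5,6):
    a=np.radians(9.34-40-40*k);print(k,np.round((px(d,[584.7+63.5*np.cos(a),214.2+63.5*np.sin(a),54])-[x,y])*4))
E
```

```text
clock: 9.55
tcp_pos: [666.0, 203.8, 189.9]
eef_rot: [-0.001, 0.707, 0.707, -0.001]
force: [-0.2, -0.2, -0.0]
grip_width: 0.2
[263.82563347 100.91264604]
190 [[556.0, 69.0], [607.0, 120.0], [389.0, 378.0], [340.0, 334.0]]
200 [[591.0, 101.0], [631.0, 160.0], [378.0, 374.0], [336.0, 321.0]]
210 [[619.0, 138.0], [648.0, 204.0], [366.0, 368.0], [334.0, 308.0]]
4 [[460.   3.]]
5 [[623. 115.]]
6 [[670. 306.]]
```

View pics/w7b.png

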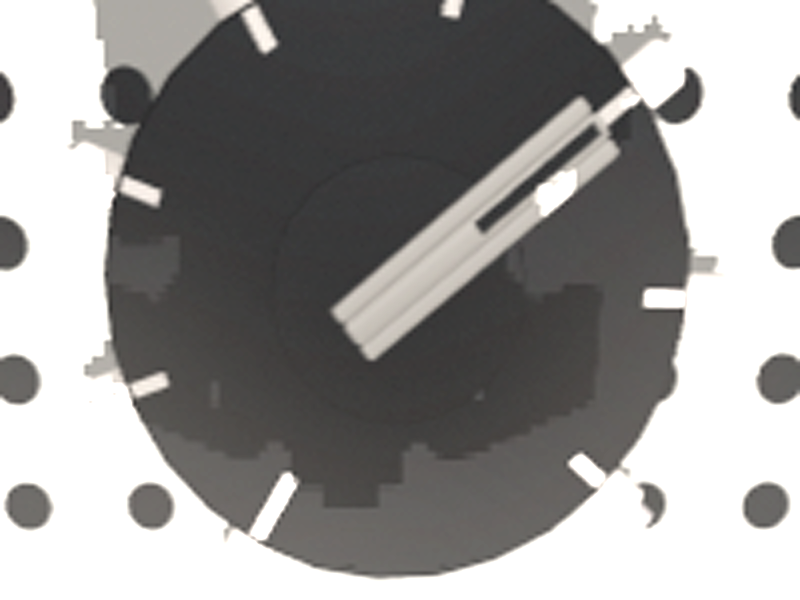

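The lever sits exactly on the fifth tick after the long one, at (620,105) in the crop. Next is the button.

```bash
python3 -m handwheel '[0,0,0,-0.194,-0.04,0,0, 0,0,0,-0.194,-0.04,0,0, 0,0,0,-0.194,-0.04,0,0, 0,0,0,-0.194,-0.04,0,0, 0,0,0,-0.194,-0.04,0,0]'
python3 -m handwheel '[0,0,0,-0.194,-0.04,0,0, 0,0,0,-0.194,-0.04,0,0, 0,0,0,-0.194,-0.04,0,0, 0,0,0,-0.194,-0.04,0,0, 0,0,0,-0.194,-0.04,0,0, 0,0,0,-0.194,-0.04,0,0, 0,0,0,-0.194,-0.04,0,0]'
python3 - <<'E'
from h import *
d,M=wrist("w8")
c=px(d,[513.9,-184.9,70])[0];print(c)
o=cv2.resize(d["frame"][:300,112:512,::-1],(800,600),interpolation=cv2.INTER_CUBIC);cv2.imwrite("pics/w8b.png",o)
E
```

```text
clock: 10.1
tcp_pos: [624.0, 5.5, 191.6]
eef_rot: [0.0, 0.709, 0.705, -0.001]
force: [-0.3, 0.3, -0.2]
grip_width: -0.4
clock: 10.8
tcp_pos: [586.1, -181.8, 191.4]
eef_rot: [-0.0, 0.707, 0.707, 0.0]
force: [0.8, 0.1, -0.9]
grip_width: -0.2
[249.16321713 111.18378688]
```

View pics/w8b.png

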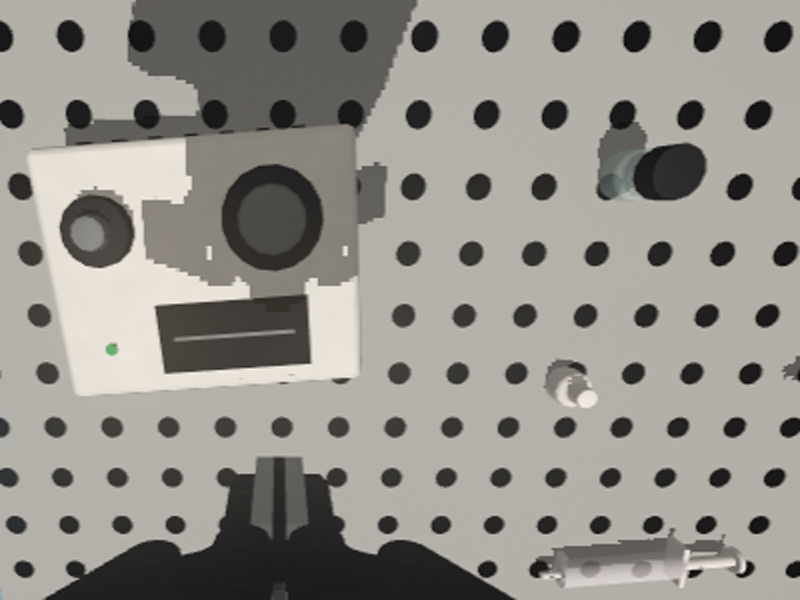

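Run:
```python
from h import *
from plant import env
d=np.load("w8.npz")
for uv in [(272,218),(272,217),(97,231),(88,233)]:
    for z in (64,70): print(uv,z,np.round(at(d,(uv[0]/2+112-.25,uv[1]/2-.25),z),1))
for a,b in [((222,217),(322,217)),((238,217),(306,217))]:
    print(np.linalg.norm(at(d,(a[0]/2+112,a[1]/2),68)-at(d,(b[0]/2+112,b[1]/2),68)))
s=env.read_state();print(s["tcp_pos"])
```

```text
(272, 218) 64 [ 512.  -186.2   64. ]
(272, 218) 70 [ 511.8 -186.2   70. ]
(272, 217) 64 [ 511.5 -186.2   64. ]
(272, 217) 70 [ 511.4 -186.2   70. ]
(97, 231) 64 [ 517.8 -267.9   64. ]
(97, 231) 70 [ 517.5 -265.9   70. ]
(88, 233) 64 [ 518.7 -272.2   64. ]
(88, 233) 70 [ 518.4 -270.1   70. ]
45.563266615893205
30.98302128887072
[ 586.26511385 -181.47095573  191.37813929]
```

```bash
python3 -m handwheel '[0,0,0,-0.002,-0.04,0.03,0, 0,0,0,-0.004,-0.074,0.06,0, 0,0,0,-0.004,-0.074,0.09,0, 0,0,0,-0.004,-0.074,0.095,0, 0,0,0,-0.004,-0.074,0.095,0, 0,0,0,-0.004,-0.074,0.095,0]'
python3 -m handwheel '[0,0,0,0,0,0.002,0, 0,0,0,0,0,0.004,0, 0,0,0,0,0,0.006,0, 0,0,0,0,0,0.006,0]'
python3 -m handwheel '[0,0,0,0,0,0.002,0, 0,0,0,0,0,0.004,0, 0,0,0,0,0,0.004,0]'
```

```text
clock: 11.45
tcp_pos: [514.3, -187.3, 98.2]
eef_rot: [0.002, 0.707, 0.708, 0.001]
force: [1.3, 0.7, 0.7]
grip_width: -0.3
clock: 11.85
tcp_pos: [513.7, -187.9, 91.3]
eef_rot: [0.001, 0.707, 0.707, 0.001]
force: [3.0, -0.1, 4.4]
grip_width: -0.3
clock: 12.15
tcp_pos: [513.9, -188.0, 90.6]
eef_rot: [0.001, 0.707, 0.707, 0.0]
force: [-7.3, 5.3, 28.7]
grip_width: -0.2
```

Run:
```python
from h import *
from plant import viewer
d,M=wrist("w9");s=viewer.grab_frame("scene")
c=px(s,[513.9,-188,75])[0].astype(int);print(c)
a=cv2.resize(d["frame"][130:330,110:360,::-1],(500,400),interpolation=cv2.INTER_CUBIC)
b=cv2.resize(s["frame"][c[1]-35:c[1]+35,c[0]-26:c[0]+26,::-1],(300,404),interpolation=cv2.INTER_CUBIC)[:400]
cv2.imwrite("pics/w9b.png",np.hstack([a,b]))
```

```text
[218 159]
```

View pics/w9b.png

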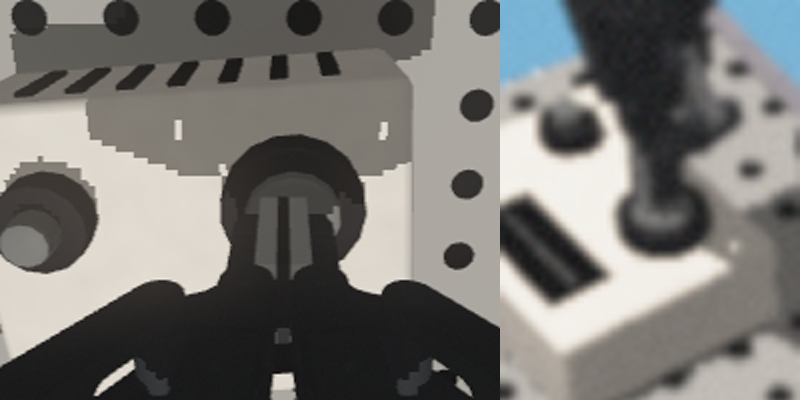

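The fingertip is about 2.5 mm off centre towards +x/-y, and the side force agrees, so a corner may be on the raised collar. I'll lift slightly, recentre and press again.

```bash
python3 -m handwheel '[0,0,0,0,0,-0.003,0, 0,0,0,0.002,-0.003,-0.003,0, 0,0,0,0.002,-0.003,-0.003,0]'
python3 -m handwheel '[0,0,0,0,0,0.001,0, 0,0,0,0,0,0.002,0, 0,0,0,0,0,0.002,0]'
python3 -m handwheel '[0,0,0,0,0,0.001,0, 0,0,0,0,0,0.002,0, 0,0,0,0,0,0.002,0]'
```

```text
clock: 12.55
tcp_pos: [510.5, -186.2, 91.0]
eef_rot: [0.002, 0.707, 0.707, 0.0]
force: [1.7, -1.8, 8.5]
grip_width: 0.0
clock: 12.85
tcp_pos: [510.6, -186.3, 90.7]
eef_rot: [0.001, 0.707, 0.707, 0.0]
force: [-5.0, 1.9, 23.3]
grip_width: -0.1
clock: 13.15
tcp_pos: [510.7, -186.4, 90.5]
eef_rot: [0.001, 0.707, 0.707, 0.0]
force: [-11.3, 5.3, 37.3]
grip_width: 0.1
```

```bash
for i in 1; do python3 -m handwheel '[0,0,0,0,0,-0.005,0, 0,0,0,0,0,-0.005,0, 0,0,0,0,0,-0.005,0]'
python3 -m handwheel '[0,0,0,0,0,-0.0015,0, 0,0,0,0,0,-0.0015,0, 0,0,0,0,0,-0.0015,0]'
python3 -m handwheel '[0,0,0,0,0,-0.002,0, 0,0,0,0,0,-0.002,0, 0,0,0,0,0,-0.002,0]'
python3 -m handwheel '[0,0,0,0,0,-0.003,0, 0,0,0,0,0,-0.003,0, 0,0,0,0,0,-0.003,0]'; done
```

```text
clock: 13.45
tcp_pos: [510.0, -186.0, 91.1]
eef_rot: [0.001, 0.707, 0.707, 0.0]
force: [3.5, -1.9, 4.6]
grip_width: -0.1
clock: 13.75
tcp_pos: [509.2, -185.5, 91.7]
eef_rot: [-0.0, 0.707, 0.707, -0.0]
force: [1.7, -2.5, 4.8]
grip_width: 0.3
clock: 14.05
tcp_pos: [508.8, -185.2, 93.4]
eef_rot: [-0.001, 0.707, 0.707, -0.0]
force: [1.4, -1.2, 3.1]
grip_width: 0.1
clock: 14.35
tcp_pos: [508.6, -184.9, 96.3]
eef_rot: [-0.001, 0.707, 0.707, -0.0]
force: [0.7, -0.7, 1.3]
grip_width: -0.2
```

The spring curve (4.8 N at z 91.7, 3.1 N at 93.4, 1.3 N at 96.3) shows this is the button itself. It bottomed at z≈91, about 6 mm down. Lifting clear for the last check.

```bash
python3 -m handwheel '[0,0,0,0,0,-0.02,0, 0,0,0,0,0,-0.06,0, 0,0,0,0,0,-0.1,0, 0,0,0,0,0.06,-0.11,0, 0,0,0,0,0.075,-0.11,0, 0,0,0,0,0.075,-0.11,0, 0,0,0,0,0.075,-0.11,0]'
python3 - <<'E'
from h import *
from plant import viewer
d,M=wrist("w10");t=viewer.grab_frame("top")
a=cv2.resize(d["frame"][20:200,130:330,::-1],(400,360));b=cv2.resize(t["frame"][130:220,130:230,::-1],(400,360),interpolation=cv2.INTER_CUBIC)
cv2.imwrite("pics/w10b.png",cv2.convertScaleAbs(np.hstack([a,b]),alpha=1.3,beta=10))
E
```

```text
clock: 15.05
tcp_pos: [583.4, -184.7, 205.3]
eef_rot: [-0.002, 0.707, 0.707, -0.001]
force: [-0.4, -0.3, -0.7]
grip_width: -0.0
```

View pics/w10b.png

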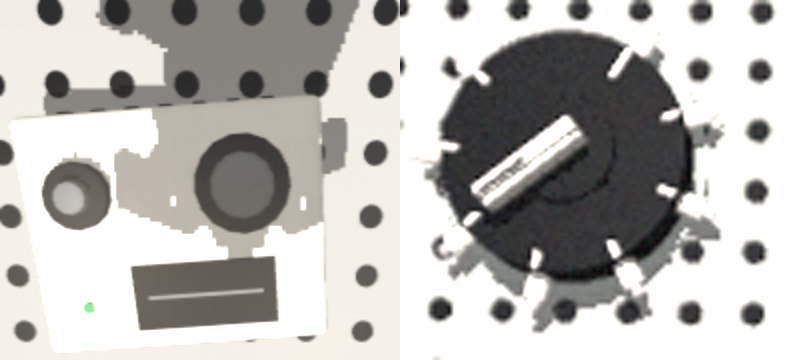

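The lever is at the fifth tick after the long one, at (470,222) in the right half. The large button at (241,183) is up again, and the arm is clear with no force on it.

```bash
python3 -c "
from plant import env
print(env.close_job())"
```

```text
the job is handed in; nothing more can be done
None
```

The job is done and handed in at about 15 s on the clock.

- **End stop:** with the gripper shut, I pushed the lever anticlockwise to its stop. The force doubled over the last 0.6 mm, which confirmed it.
- **Five clicks:** I went over to the other side and pushed it clockwise. A close-up and the last top picture both show the lever on the fifth tick after the long one.
- **Large button:** I pressed it about 6 mm until it bottomed, with the spring reading 4.8 N near the bottom, then let it come up. It looked up in the last wrist picture.

**What was not clean:**
- The first press landed about 2.5 mm off centre. I took the hard stop for the collar, so I eased off slightly, recentred and pushed down again without letting the button come fully up. It may have bottomed twice in one press, with up to about 37 N on the fingertip. The spring readings on release then showed the stop was the button's own bottom.
- At the start the lever read 63 to 70 degrees from the stop, between two clicks. I could not explain it, but every later reading matched the ticks.

I did not touch the small button. I saw no contact with the loose items, but I did not check each one again at the end.

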